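# Shake the slag off two tube offcuts with the dead-man paddle

### The job

Drop the two steel tube offcuts, the round one and the square one, into the orange bowl of the shaker; leave the brass collar, the canister and the hammer where they are. Only then press the dead-man paddle on the yellow control box down to its middle position (paddle level, pointer in the green band), never all the way down, which would trip the machine, and keep it there for at least three seconds. Finish while still holding the paddle in its middle position: do not let go of it at the end.

Things in the scene. Friction and masses are not known exactly. Their poses are not given: they have to be found in the camera images.
- shaker: Vibrating shaker bolted to the bench: round blue base 176 mm across with an open orange bowl on top. Origin: centre of its underside, on the bench, z up. Bowl rim 140 mm above the bench, 180 mm across outside, wall 4 mm. The shaker and the control box may stand on either side of the bench.
- bowl_floor (a point): Centre of the bowl's flat inner floor, 70 mm above the bench and 70 mm below the rim; the inside is about 152 mm across at the floor and 172 mm at the rim.
- round_offcut: Offcut of round steel tube, bright steel, standing upright on the bench: 34 mm outside diameter, 22 mm bore, 40 mm tall, about 0.16 kg. Origin: centre of its underside; z along the bore.
- round_mid (a point): Middle of the round offcut, on its axis, 20 mm above its underside.
- square_offcut: Offcut of square steel tube, grey, standing upright on the bench: 34 x 34 mm outside, wall 4 mm, 40 mm tall, about 0.15 kg. Origin: centre of its underside; z along the tube, x and y square to its flat sides.
- square_mid (a point): Middle of the square offcut, on its axis, 20 mm above its underside.
- brass_ring: Bystander: yellow brass collar of the same size as the round offcut (34 mm diameter, 40 mm tall), upright on the bench. Origin: centre of its underside. Not to be loaded. The offcuts and the collar stand in any order, at least 95 mm apart centre to centre.
- canister: Bystander: upright closed can, 70 mm diameter, 130 mm tall, on the bench beyond the work. Origin: centre of its underside.
- hammer: Bystander: hammer lying on the bench beyond the work, 260 mm long. Origin: under the middle of its length, on the bench; x along the handle towards the head.
- station: Yellow dead-man control box bolted to the bench, 180 x 100 mm, 45 mm high, with a hinged paddle on top. Origin: centre of its underside, z up; x runs along the box from the paddle's hinge towards its free end. Beside the free end stand two slim marker posts, white at the top, green in the middle, red below, up to 100 mm above the bench; a white pointer bar on the paddle passes in front of them.
- hinge (a point): Middle of the paddle's hinge line, which runs along the box's y axis: 60 mm back (-x) from the box's origin and 75 mm above the bench, between two 12 mm thick brackets whose tops are 85 mm above the bench.
- pad (a point): Centre of the top face of the paddle's black ribbed pad (50 x 50 mm), the place to press; z is square to the pad's face and x runs along the paddle, away from the hinge. It moves with the paddle: 115 mm from the hinge line along the paddle and 6 mm above it, so when the paddle is level the pad's face is 81 mm above the bench. Released it is about 99 mm above the bench, fully down about 62 mm.
- paddle (a joint): Paddle angle, rad: 0 released (free end tilted up 0.16), 0.16 level = middle position (green: 0.11 to 0.21), 0.32 fully down; above 0.29 it trips. Above 0.08 the machine runs: not before both offcuts are in the bowl. A spring lifts it at once when let go; at the pad's centre it takes about 3.5 N to start, 8 N at the middle, 13 N at the bottom.
Things that resemble listed ones, but are neither listed nor needed, are in the scene too. Leave any blue or pink look-alike of the square_offcut alone.

How it is judged (in metres and radians):
On the way, in this order (a step that is already met when the one before it is completed fails the run):
1. both offcuts lie in the bowl and are let go (horizontal distance between each of round_mid, square_mid and bowl_floor below 0.082 m and z of round_mid in the frame of bowl_floor between 0 and 0.068 m and z of square_mid in the frame of bowl_floor between 0 and 0.068 m and contact force between the fingers and round_offcut below 0.2 N and contact force between the fingers and square_offcut below 0.2 N), for 0.2 s.
2. the robot holds the paddle in its middle position (0.11 to 0.21 rad) for 3 s (horizontal distance between each of round_mid, square_mid and bowl_floor below 0.082 m and z of round_mid in the frame of bowl_floor between 0 and 0.068 m and z of square_mid in the frame of bowl_floor between 0 and 0.068 m and value of joint paddle between 0.11 and 0.21 rad and contact force between any of the fingers, the arm and station above 1.5 N), for 3 s.
At the end, for the whole second after the job is handed in: Both steel offcuts lie inside the bowl (their middles within 82 mm of its axis and 2 mm or more below the rim) and are let go; the robot still presses the paddle with more than 1.5 N and it rests between 0.11 and 0.21 rad; the brass collar, canister and hammer are within 30 mm of where they were (all of step 2 and contact force between the fingers and round_offcut below 0.2 N and contact force between the fingers and square_offcut below 0.2 N and velocity of joint paddle between -0.1 and 0.1 rad/s and distance of each of brass_ring, canister, hammer from where it was at the start of the episode below 0.03 m); the arm keeps its last pose, push and grip.
It fails at once if the paddle is pressed all the way down (above 0.29 rad) (value of joint paddle above 0.29 rad).
It fails at once if the paddle is pressed (above 0.08 rad) before both offcuts are in the bowl (value of joint paddle above 0.08 rad and not (horizontal distance between each of round_mid, square_mid and bowl_floor below 0.082 m and z of round_mid in the frame of bowl_floor between 0 and 0.068 m and z of square_mid in the frame of bowl_floor between 0 and 0.068 m)).
It fails at once if the brass collar is moved more than 30 mm (distance of brass_ring from where it was at the start of the episode above 0.03 m).
It fails at once if the canister is moved more than 30 mm (distance of canister from where it was at the start of the episode above 0.03 m).
It fails at once if the hammer is moved more than 30 mm (distance of hammer from where it was at the start of the episode above 0.03 m).
It also fails if it takes over 70 s, if anything falls off the work surface, if the arm or the gripper's body presses on something with over 40 N, if the wrist force passes 120 N, or if a joint passes its speed limit or range.

### The arm

A 6-joint arm with a two-finger parallel gripper is mounted at the origin on the work surface. World frame = base frame: x ahead of the robot, y to its left, z up, the work surface at z = 0. Lengths are in mm, angles in rad, forces in N, time in s.
With the tool pointing down it reaches from about 375 to 825 mm from the base axis. Payload 5.5 kg.
Tool frame: the origin (TCP) lies between the finger pads; the fingertips stand 8 mm ahead of it and the grasp point (between the pads) lies 11 mm behind it; z points along the fingers, y is the direction in which the jaws open and shut (so a half turn about z gives the same grasp; the last joint's range is limited). The gripper opens to 85 mm and grips with 20 to 120 N. Pads are 22 mm wide; open, the fingers measure 114 mm over their backs; the gripper's body (76 mm by 85 mm) begins 54 mm behind the grasp point. The pads swing forward as they close: fully open they stand 13 mm farther back than shut.
Start: joints at [1.206, 0.314, -0.047, 1.21, 0, 1.571], TCP at [214.054, 560.514, 239.299] pointing down, gripper open.
Joint ranges: [-2.67, 2.67], [-0.69, 1.73], [-1.03, 1.25], [-2.08, 2.16], [-1.42, 1.45], [-3.14, 3.14]. Speed limits (rad/s): [2.39, 2.39, 3.01, 3.14, 3.14, 3.14].

### API

Orientations are given as a unit quaternion [w, x, y, z].
In Python, from station import read_state, get_image, hand_in gives the robot as it stands. The module is installed in compiled form; this text tells all that it offers.
- The arm moves only by the shell command python3 -m pendant 'ROWS' [FORCE]. ROWS is JSON, a list of rows, each an object of numbers: "hand": the closure, from -1 (fully open) to 1 (shut); "dx", "dy", "dz": the shift along the tool's x, y, z in cm; "ax", "ay", "az": the turn, a rotation vector about the tool's x, y, z in rad. In form: [{"hand": .., "dx": .., "dy": .., "dz": .., "ax": .., "ay": .., "az": ..}, ...]. A call has 1 to 8 rows; each row is the pose to reach, as a shift and turn from the pose commanded when the call began, along the tool's axes at that moment; what a row does not reach only later rows make up. A row lasts 1/8 s, in which the tool goes at most 62.5 mm and 10.7 degrees, less where a joint would pass 70% of its speed; a pose out of reach is approached as far as the arm can. A call with a gripper value outside its range is refused whole. The fingers move at their own pace and stop on an object; FORCE is the grip in N (left out, the last holds). Time passes only in rows, so rows that repeat a pose let the fingers close. It gives the time, the measured TCP pose, the force and the opening at its end, in the units of the state.
- read_state(): the state, without advancing time (a new reading comes with each control period).
- get_image(name): name is "scene" or "top"; returns a dict with "color" (480x640x3 uint8, blue, green, red), "range_z" (480x640 float32, mm along the optical axis (not along the pixel's ray), 0 where there is no reading), "mtx" (3x3 intrinsics, pixels), "R" (3x3) and "t" (3): a world point X has camera coordinates R X + t. Camera axes: x right, y down, z forward; pixel columns grow to the right and rows downward; lengths in mm; the calibration is good to about 2 mm. A picture is of the moment at which its call begins.
- hand_in(): hands the job in, once; it reports no verdict.
The state is a dict: "clock": time; "joint_positions": joint angles; "joint_vel": joint speeds; "joint_torque": joint torques, N m; "eef_pos": TCP position; "eef_rot": TCP orientation; "force": force on the tool from outside, world axes, zero at the start; "ft_torque": the same for the moment, N m; "width": finger opening in mm.
Only numpy, scipy, OpenCV 4.12 (cv2) and the standard library are available. Lean on these libraries where they do the work, as an engineer would, in place of code of your own. Each camera call takes 0.05 s, during which the arm holds its last target.

## Working session

There is one attempt and no reset: what is moved stays moved. The work goes in short steps, Python scripts to look and compute and a shell command to move; the robot and the scene stay as the last step left them, time stands still between calls to the robot, and variables do not carry over. Pictures are saved under pics/ and viewed, and the job is handed in when it is done.

```bash
mkdir -p pics; ls
python3 - <<'E'
from station import *
import cv2,numpy as np
s=read_state(); print({k:np.round(v,3).tolist() for k,v in s.items()})
for n in("scene","top"):
    im=get_image(n); cv2.imwrite(f"pics/{n}0.png",im["color"]); print(n,im["mtx"].tolist(),np.round(im["R"],4).tolist(),im["t"])
    np.savez(f"{n}0.npz",**im)
E
```

```text
pics
{'clock': 0.0, 'joint_positions': [1.206, 0.314, -0.048, 1.21, 0.0, 1.571], 'joint_vel': [0.0, -0.001, -0.001, -0.001, 0.001, 0.003], 'joint_torque': [0.001, -53.959, 33.975, 0.019, 0.0, 0.0], 'eef_pos': [213.854, 560.02, 238.462], 'eef_rot': [-0.0, 0.181, 0.983, -0.001], 'force': [0.054, 0.018, -0.043], 'ft_torque': [-0.006, 0.009, 0.063], 'width': 85.42}
scene [[539.4892436315753, 0.0, 318.3487016390791], [0.0, 539.4892436315753, 243.95623948778615], [0.0, 0.0, 1.0]] [[-0.5665, 0.824, -0.0056], [0.7012, 0.4784, -0.5287], [-0.4329, -0.3035, -0.8488]] [ 302.83265944 -356.37078769 1291.02861712]
top [[525.7935208225699, 0.0, 317.0317527346009], [0.0, 525.7935208225699, 238.84934996981647], [0.0, 0.0, 1.0]] [[0.0148, -0.9998, 0.0143], [-0.997, -0.0158, -0.0757], [0.0759, -0.0132, -0.997]] [ -15.33043478  568.24607927 1083.50960175]
```

View pics/scene0.png

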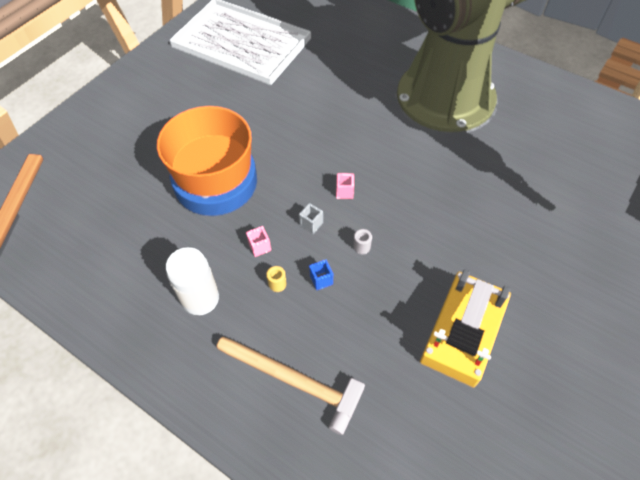

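View pics/top0.png

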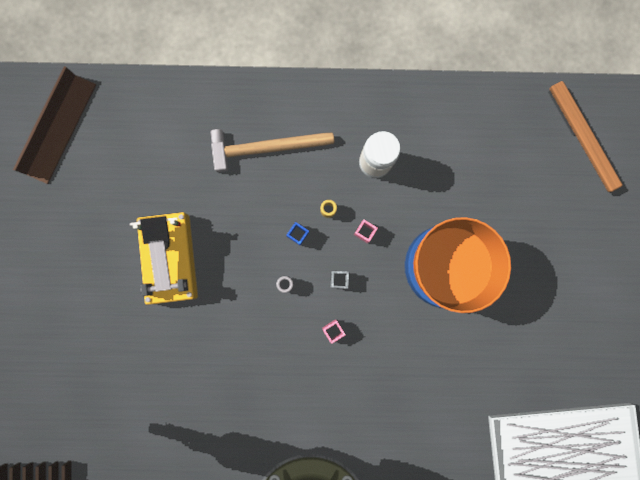

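The top view shows these candidates:
- **Round steel:** (285,285). The brass collar is the yellow one at (329,208).
- **Grey square:** (340,280). Its look-alikes are pink (367,231), pink (334,332) and blue (298,233).

The shaker is at (462,265), the control box at (165,258) and the canister at (380,155). I'll measure these and confirm in a crop.

```bash
cat > h.py <<'E'
import numpy as np,cv2
def ray(im,u,v,z):
    K,R,t=im["mtx"],im["R"],im["t"]
    d=R.T@np.linalg.solve(K,[u,v,1.]); c=-R.T@t
    return c+d*(z-c[2])/d[2]
def pt(im,u,v):
    K,R,t=im["mtx"],im["R"],im["t"]
    z=im["range_z"][int(round(v)),int(round(u))]
    return R.T@(np.linalg.solve(K,[u,v,1.])*z-t)
def cloud(im):
    K,R,t=im["mtx"],im["R"],im["t"]
    v,u=np.mgrid[:480,:640]; z=im["range_z"]
    p=np.stack([(u-K[0,2])/K[0,0]*z,(v-K[1,2])/K[1,1]*z,z],-1)
    P=(p-t)@R; P[z<=0]=np.nan
    return P
E
python3 - <<'E'
from h import *
for n in("top","scene"):
    im=dict(np.load(n+"0.npz")); P=cloud(im); hsv=cv2.cvtColor(im["color"],cv2.COLOR_BGR2HSV)
    print(n,"table z",np.nanmedian(P[...,2]))
    H=P[...,2]; ok=(H>33)&(H<47)&(P[...,0]>300)&(P[...,0]<800)&(abs(P[...,1])<250)
    k,l,st,c=cv2.connectedComponentsWithStats(ok.astype(np.uint8))
    for i in range(1,k):
        if st[i,4]>25:
            m=(l==i); q=P[m]; r=cv2.minAreaRect(q[:,:2].astype(np.float32))
            print(c[i].round(),st[i,4],im["color"][m].mean(0).round(),"minrect",np.round(r[0],1),np.round(r[1],1),round(r[2],1),"z",q[:,2].mean().round(1))
    # bowl rim
    m=(H>132)&(H<145)&(hsv[...,1]>150)&(P[...,1]<0)
    q=P[m][:,:2]
    if len(q)>10:
        A=np.c_[2*q,np.ones(len(q))]; s=np.linalg.lstsq(A,(q**2).sum(1),rcond=None)[0]; print("bowl",s[:2],np.sqrt(s[2]+s[0]**2+s[1]**2),len(q))
    m=(H>38)&(H<50)&(hsv[...,0]>18)&(hsv[...,0]<35)&(hsv[...,1]>150)&(P[...,1]>180)
    r=cv2.minAreaRect(P[m][:,:2].astype(np.float32)); print("box",r,m.sum())
    m=(hsv[...,2]<60)&(H>85)&(H<115)&(P[...,1]>150); print("dark pad",np.nanmean(P[m],0) if m.any() else None,m.sum())
    m=(H>120)&(H<140)&(hsv[...,1]<40); print("can",np.nanmean(P[m],0),m.sum())
im=dict(np.load("top0.npz"))
a=cv2.resize(im["color"][190:350,260:390],None,fx=3.4,fy=3.4,interpolation=2)
b=cv2.resize(im["color"][200:315,125:240],None,fx=4,fy=4,interpolation=2)
h=max(a.shape[0],b.shape[0]); f=lambda x:np.pad(x,((0,h-x.shape[0]),(0,0),(0,0)))
o=np.hstack([f(a),f(b)]);print(o.shape)
cv2.imwrite("pics/c0.png",cv2.resize(o,None,fx=.85,fy=.85))
E
```

```text
top table z -0.355706246256622
[371. 170.] 45 [140. 147. 150.] minrect [ 716.7 -118.5] [61.5 18.5] 62.8 z 40.6
[329. 207.] 124 [103. 187. 212.] minrect [634.4 -29.3] [31.3 33.1] 89.7 z 39.0
[366. 230.] 123 [182. 156. 226.] minrect [ 587.4 -108.7] [34.1 34.1] 58.7 z 39.4
[297. 232.] 118 [198. 110.  66.] minrect [579.9  33.8] [33.9 34.1] 56.5 z 39.5
[411. 270.] 73 [150.  95.  58.] minrect [ 506.5 -204.6] [116.1  22.8] 7.2 z 39.8
[340. 279.] 119 [167. 165. 159.] minrect [485.  -54.9] [32.9 33.3] 0.9 z 39.8
[192. 288.] 70 [ 46.  98. 121.] minrect [466.1 248.9] [49.1  7. ] 7.2 z 41.9
[285. 283.] 127 [173. 171. 175.] minrect [474.1  58.1] [30.8 32.8] 0.9 z 39.2
[334. 331.] 126 [185. 159. 227.] minrect [378.3 -43.8] [34.4 33.7] 33.4 z 39.3
bowl [ 516.14300164 -279.78346924] 86.77160055017401 811
box ((523.6219482421875, 303.8597717285156), (179.22874450683594, 101.30409240722656), 7.991466999053955) 2194
dark pad [576.05208365 311.01656001  98.82436044] 575
can [ 738.27264709 -129.46906197  129.02910489] 914
scene table z 0.22117594322419826
[228. 199.] 279 [201. 123.  74.] minrect [ 539.3 
[... 165 characters left out ...]
 [36.9 39. ] 88.0 z 38.3
[258. 236.] 177 [230. 202. 252.] minrect [ 586.8 -105.3] [36.7 34.2] 59.3 z 38.6
[363. 237.] 165 [217. 213. 219.] minrect [473.6  62. ] [33.5 32.1] 40.5 z 38.8
[321. 270.] 189 [238. 133.  78.] minrect [579.7  37.8] [36.2 35.5] 58.0 z 39.2
[276. 274.] 182 [134. 230. 247.] minrect [634.1 -27.2] [33.3 32.6] 52.0 z 38.8
[201. 301.] 143 [243. 246. 247.] minrect [ 751.4 -108.4] [29.2 68.9] 57.2 z 39.8
bowl [ 516.69165883 -276.6988027 ] 86.91358860161056 833
box ((530.78125, 307.42041015625), (167.96707153320312, 97.0827865600586), 7.797150135040283) 1283
dark pad [581.69634375 314.81566166 100.79235205] 700
can [ 734.56956335 -123.4227307   129.04106587] 1153
(544, 902, 3)
```

```bash
ls pics
```

```text
c0.png
scene0.png
top0.png
```

View pics/c0.png

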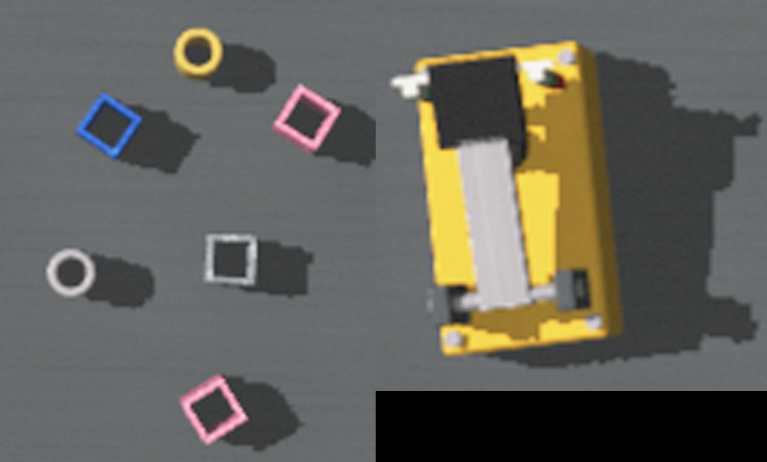

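The crop confirms it: the bright steel ring on the left is the round offcut, and the neutral grey square in the middle is the square offcut. Both views agree to within 4 mm. I'll fetch the round one first, at about (474,60).

```bash
cat > go.py <<'E'
import sys,numpy as np
from station import read_state
from scipy.spatial.transform import Rotation as Ro
x,y,z,yaw=map(float,sys.argv[1:5])  # yaw = world angle (deg) of tool y axis, mod 180
s=read_state(); q=s["eef_rot"]; R=Ro.from_quat([q[1],q[2],q[3],q[0]]).as_matrix()
d=R.T@(np.array([x,y,z])-s["eef_pos"])/10
cur=np.degrees(np.arctan2(R[1,1],R[0,1])); e=(yaw-cur+90)%180-90
print("pos",np.round(s["eef_pos"],1),"toolz",np.round(R[:,2],3),"cm",np.round(d,2),"az",round(-np.radians(e),3),"F",np.round(s["force"],1),"w",round(s["width"],1),"t",s["clock"],"j",np.round(s["joint_positions"],2))
E
python3 go.py 474 60 120 90
```

```text
pos [213.9 560.1 238.5] toolz [-0.001 -0.001 -1.   ] cm [-42.14 -37.42  11.91] az -0.365 F [-0.2 -1.1  0.3] w 85.2 t 0.1 j [ 1.21  0.31 -0.05  1.21  0.    1.57]
```

```bash
python3 -m pendant '[{"hand":-1,"dx":-5,"dy":-4.5,"dz":0,"az":-0.15},{"hand":-1,"dx":-10,"dy":-9,"dz":2,"az":-0.3},{"hand":-1,"dx":-15,"dy":-13.5,"dz":4,"az":-0.365},{"hand":-1,"dx":-20,"dy":-18,"dz":6,"az":-0.365},{"hand":-1,"dx":-25,"dy":-22.5,"dz":6,"az":-0.365},{"hand":-1,"dx":-30,"dy":-27,"dz":6,"az":-0.365},{"hand":-1,"dx":-35,"dy":-31.5,"dz":6,"az":-0.365},{"hand":-1,"dx":-39,"dy":-35,"dz":6,"az":-0.365}]' 40
python3 go.py 474 60 120 90
```

```text
pos [213.9 560.1 238.5] toolz [-0.001 -0.001 -1.   ] cm [-42.14 -37.42  11.91] az -0.365 F [-0.2 -1.1  0.3] w 85.2 t 0.1 j [ 1.21  0.31 -0.05  1.21  0.    1.57]validation failed for argument at $[0]...
```

The call was refused, probably because each row needs all seven keys.

```bash
python3 -m pendant '[{"hand":-1,"dx":-5,"dy":-4.5,"dz":0,"ax":0,"ay":0,"az":-0.15},{"hand":-1,"dx":-10,"dy":-9,"dz":2,"ax":0,"ay":0,"az":-0.3},{"hand":-1,"dx":-15,"dy":-13.5,"dz":4,"ax":0,"ay":0,"az":-0.365},{"hand":-1,"dx":-20,"dy":-18,"dz":6,"ax":0,"ay":0,"az":-0.365},{"hand":-1,"dx":-25,"dy":-22.5,"dz":6,"ax":0,"ay":0,"az":-0.365},{"hand":-1,"dx":-30,"dy":-27,"dz":6,"ax":0,"ay":0,"az":-0.365},{"hand":-1,"dx":-35,"dy":-31.5,"dz":6,"ax":0,"ay":0,"az":-0.365},{"hand":-1,"dx":-39,"dy":-35,"dz":6,"ax":0,"ay":0,"az":-0.365}]' 40; echo
python3 go.py 474 60 120 90
```

```text
clock: 1.1
eef_pos: [439.3, 120.6, 179.3]
eef_rot: [0.0, -0.0, 1.0, 0.0]
force: [0.8, 1.3, 0.7]
width: 85.7

pos [439.3 120.6 179.3] toolz [ 0.  0. -1.] cm [-3.47 -6.06  5.93] az 0.0 F [0.8 1.3 0.7] w 85.7 t 1.1 j [ 0.27  0.08 -0.48  1.01  0.    0.27]
```

```bash
python3 -m pendant '[{"hand":-1,"dx":0,"dy":0,"dz":0,"ax":0,"ay":0,"az":0},{"hand":-1,"dx":0,"dy":0,"dz":0,"ax":0,"ay":0,"az":0},{"hand":-1,"dx":0,"dy":0,"dz":0,"ax":0,"ay":0,"az":0}]' ; echo
python3 go.py 474 60 120 90
```

```text
clock: 1.48
eef_pos: [438.2, 123.6, 179.3]
eef_rot: [-0.0, -0.001, 1.0, 0.0]
force: [-0.1, 0.9, 1.0]
width: 85.2

pos [438.2 123.6 179.3] toolz [-0.001  0.    -1.   ] cm [-3.57 -6.37  5.92] az 0.002 F [-0.1  0.9  1. ] w 85.2 t 1.475 j [ 0.27  0.08 -0.48  1.01  0.    0.27]
```

```bash
python3 -m pendant '[{"hand":-1,"dx":-2,"dy":-3,"dz":3,"ax":0,"ay":0,"az":0},{"hand":-1,"dx":-3.6,"dy":-6.4,"dz":6,"ax":0,"ay":0,"az":0},{"hand":-1,"dx":-3.6,"dy":-6.4,"dz":8,"ax":0,"ay":0,"az":0},{"hand":-1,"dx":-3.6,"dy":-6.4,"dz":8,"ax":0,"ay":0,"az":0},{"hand":-1,"dx":-3.6,"dy":-6.4,"dz":8,"ax":0,"ay":0,"az":0}]' ; echo
python3 go.py 474 60 15 90
python3 - <<'E'
from station import *
import cv2,numpy as np
for n in("scene","top"):
    im=get_image(n); np.savez(n+"1.npz",**im); cv2.imwrite(f"pics/{n}1.png",im["color"])
a=cv2.imread("pics/scene1.png")[130:330,250:470]; cv2.imwrite("pics/s1.png",cv2.resize(a,None,fx=2.5,fy=2.5))
E
```

```text
clock: 2.1
eef_pos: [475.0, 59.7, 100.1]
eef_rot: [0.0, -0.001, 1.0, 0.0]
force: [-0.0, 1.1, 0.3]
width: 85.1

pos [475.   59.7 100.1] toolz [ 0.001  0.    -1.   ] cm [0.11 0.03 8.51] az 0.002 F [-0.   1.1  0.3] w 85.1 t 2.1 j [ 0.12  0.19 -0.54  0.84  0.    0.12]
```

View pics/s1.png

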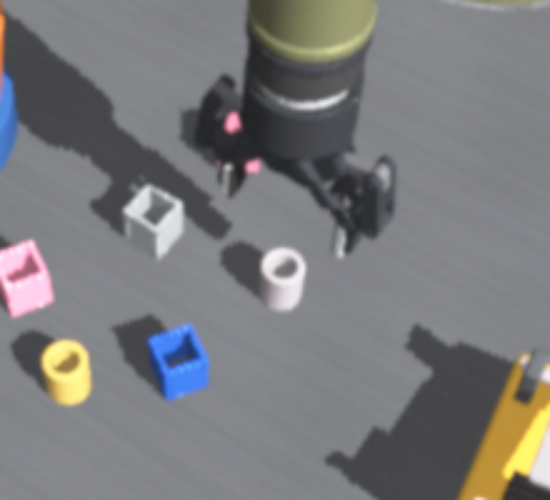

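The jaws straddle the ring at crop (283,280), and the offset is consistent with the height difference. Descending to grip.

```bash
python3 -m pendant '[{"hand":-1,"dx":0.1,"dy":0,"dz":4,"ax":0,"ay":0,"az":0},{"hand":-1,"dx":0.1,"dy":0,"dz":7,"ax":0,"ay":0,"az":0},{"hand":-1,"dx":0.1,"dy":0,"dz":8.5,"ax":0,"ay":0,"az":0},{"hand":-1,"dx":0.1,"dy":0,"dz":8.5,"ax":0,"ay":0,"az":0},{"hand":1,"dx":0.1,"dy":0,"dz":8.5,"ax":0,"ay":0,"az":0},{"hand":1,"dx":0.1,"dy":0,"dz":8.5,"ax":0,"ay":0,"az":0},{"hand":1,"dx":0.1,"dy":0,"dz":8.5,"ax":0,"ay":0,"az":0},{"hand":1,"dx":0.1,"dy":0,"dz":8.5,"ax":0,"ay":0,"az":0}]' 40; echo
python3 -m pendant '[{"hand":1,"dx":0,"dy":0,"dz":0,"ax":0,"ay":0,"az":0},{"hand":1,"dx":0,"dy":0,"dz":0,"ax":0,"ay":0,"az":0},{"hand":1,"dx":0,"dy":0,"dz":0,"ax":0,"ay":0,"az":0},{"hand":1,"dx":0,"dy":0,"dz":-4,"ax":0,"ay":0,"az":0},{"hand":1,"dx":0,"dy":0,"dz":-8,"ax":0,"ay":0,"az":0},{"hand":1,"dx":0,"dy":0,"dz":-13,"ax":0,"ay":0,"az":0},{"hand":1,"dx":0,"dy":0,"dz":-18,"ax":0,"ay":0,"az":0},{"hand":1,"dx":0,"dy":0,"dz":-20,"ax":0,"ay":0,"az":0}]' 40; echo
python3 go.py 551 -278 200 90
```

```text
clock: 3.2
eef_pos: [474.7, 58.7, 15.4]
eef_rot: [0.001, -0.0, 1.0, 0.0]
force: [-1.4, 1.1, 5.6]
width: 32.7

clock: 4.2
eef_pos: [475.3, 58.6, 217.9]
eef_rot: [0.002, -0.0, 1.0, 0.0]
force: [0.8, -0.6, -1.5]
width: 32.7

pos [475.3  58.6 217.9] toolz [ 0.005  0.001 -1.   ] cm [ -7.56 -33.66   1.8 ] az 0.0 F [ 0.8 -0.6 -1.5] w 32.7 t 4.2 j [ 0.12  0.09 -0.37  1.1  -0.    0.12]
```

The width is 33 mm and the weight is about 1.5 N, so the ring is held. Now to the bowl.

```bash
python3 -m pendant '[{"hand":1,"dx":-1,"dy":-4,"dz":0,"ax":0,"ay":0,"az":0},{"hand":1,"dx":-2,"dy":-9,"dz":0,"ax":0,"ay":0,"az":0},{"hand":1,"dx":-3,"dy":-14,"dz":0,"ax":0,"ay":0,"az":0},{"hand":1,"dx":-4.5,"dy":-19,"dz":0,"ax":0,"ay":0,"az":0},{"hand":1,"dx":-5.5,"dy":-24,"dz":0,"ax":0,"ay":0,"az":0},{"hand":1,"dx":-6.5,"dy":-29,"dz":0,"ax":0,"ay":0,"az":0},{"hand":1,"dx":-7.5,"dy":-33.7,"dz":0,"ax":0,"ay":0,"az":0},{"hand":1,"dx":-7.5,"dy":-33.7,"dz":0,"ax":0,"ay":0,"az":0}]'; echo
python3 -m pendant '[{"hand":1,"dx":0,"dy":0,"dz":0,"ax":0,"ay":0,"az":0},{"hand":1,"dx":0,"dy":0,"dz":0,"ax":0,"ay":0,"az":0}]' >/dev/null
python3 go.py 551 -278 95 90
```

```text
clock: 5.2
eef_pos: [548.9, -281.6, 213.8]
eef_rot: [-0.0, 0.002, 1.0, -0.0]
force: [-0.3, 0.4, -1.1]
width: 32.6

pos [ 548.7 -277.3  214.5] toolz [-0.  0. -1.] cm [-0.23 -0.07 11.95] az 0.001 F [-0.4 -0.2 -1.8] w 32.8 t 5.45 j [-0.47  0.35 -0.05  1.17  0.   -0.47]
```

```bash
python3 -m pendant '[{"hand":1,"dx":0,"dy":0,"dz":4,"ax":0,"ay":0,"az":0},{"hand":1,"dx":0,"dy":0,"dz":8,"ax":0,"ay":0,"az":0},{"hand":1,"dx":0,"dy":0,"dz":11.5,"ax":0,"ay":0,"az":0},{"hand":1,"dx":0,"dy":0,"dz":11.5,"ax":0,"ay":0,"az":0},{"hand":-0.2,"dx":0,"dy":0,"dz":11.5,"ax":0,"ay":0,"az":0},{"hand":-0.2,"dx":0,"dy":0,"dz":11.5,"ax":0,"ay":0,"az":0},{"hand":-0.2,"dx":0,"dy":0,"dz":11.5,"ax":0,"ay":0,"az":0},{"hand":-0.2,"dx":0,"dy":0,"dz":11.5,"ax":0,"ay":0,"az":0}]'; echo
python3 -m pendant '[{"hand":-0.2,"dx":0,"dy":0,"dz":-4,"ax":0,"ay":0,"az":0},{"hand":-0.2,"dx":0,"dy":0,"dz":-8,"ax":0,"ay":0,"az":0},{"hand":-0.2,"dx":0,"dy":0,"dz":-12,"ax":0,"ay":0,"az":0},{"hand":-1,"dx":3,"dy":5,"dz":-12,"ax":0,"ay":0,"az":0},{"hand":-1,"dx":5,"dy":10,"dz":-12,"ax":0,"ay":0,"az":0},{"hand":-1,"dx":6.5,"dy":15,"dz":-12,"ax":0,"ay":0,"az":0},{"hand":-1,"dx":6.5,"dy":20,"dz":-12,"ax":0,"ay":0,"az":0},{"hand":-1,"dx":6.5,"dy":22,"dz":-12,"ax":0,"ay":0,"az":0}]'; echo
python3 go.py 484.5 -53.5 100 91
python3 - <<'E'
from station import *
import cv2,numpy as np
for n in("scene","top"):
    im=get_image(n); np.savez(n+"2.npz",**im); cv2.imwrite(f"pics/{n}2.png",im["color"])
a=cv2.imread("pics/scene2.png")[90:330,130:450]; cv2.imwrite("pics/s2.png",cv2.resize(a,None,fx=2.3,fy=2.3))
E
```

```text
clock: 6.45
eef_pos: [549.4, -278.8, 100.2]
eef_rot: [0.001, -0.0, 1.0, -0.0]
force: [-0.4, -0.5, 0.7]
width: 51.4

clock: 7.45
eef_pos: [483.5, -56.4, 219.9]
eef_rot: [0.0, -0.001, 1.0, 0.0]
force: [-0.1, -0.0, 1.1]
width: 85.6

pos [483.5 -56.4 219.9] toolz [ 0.001  0.    -1.   ] cm [-0.09  0.28 11.99] az -0.015 F [-0.1 -0.   1.1] w 85.6 t 7.45 j [-0.12  0.11 -0.35  1.11  0.   -0.12]
```

View pics/s2.png

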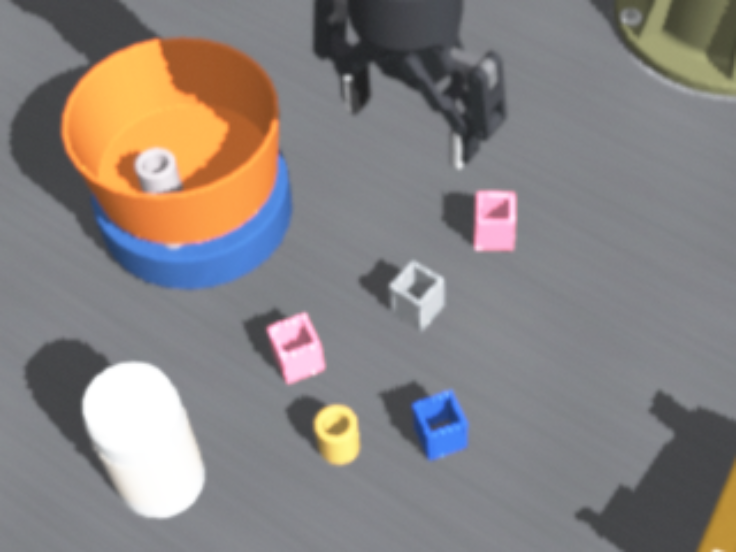

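View pics/top2.png

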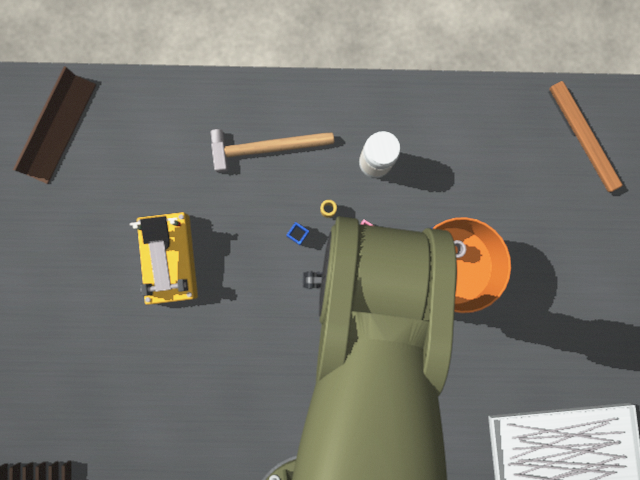

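The round offcut stands in the bowl at (459,248) in the top view. Next is the grey square, and nothing else has moved.

```bash
python3 -m pendant '[{"hand":-1,"dx":-0.1,"dy":0.3,"dz":4,"ax":0,"ay":0,"az":-0.015},{"hand":-1,"dx":-0.1,"dy":0.3,"dz":9,"ax":0,"ay":0,"az":-0.015},{"hand":-1,"dx":-0.1,"dy":0.3,"dz":12,"ax":0,"ay":0,"az":-0.015},{"hand":-1,"dx":-0.1,"dy":0.3,"dz":12,"ax":0,"ay":0,"az":-0.015},{"hand":-1,"dx":-0.1,"dy":0.3,"dz":12,"ax":0,"ay":0,"az":-0.015}]'; echo
python3 go.py 484.5 -53.5 15 91
```

```text
clock: 8.18
eef_pos: [485.8, -56.1, 100.6]
eef_rot: [0.001, -0.007, 1.0, -0.0]
force: [0.7, 0.2, 0.5]
width: 85.2

pos [485.8 -56.1 100.6] toolz [ 0.001 -0.    -1.   ] cm [0.14 0.27 8.56] az -0.003 F [0.7 0.2 0.5] w 85.2 t 8.175 j [-0.11  0.21 -0.52  0.84 -0.   -0.13]
```

```bash
python3 -m pendant '[{"hand":-1,"dx":0.1,"dy":0.2,"dz":4,"ax":0,"ay":0,"az":0},{"hand":-1,"dx":0.1,"dy":0.2,"dz":7,"ax":0,"ay":0,"az":0},{"hand":-1,"dx":0.1,"dy":0.2,"dz":8.5,"ax":0,"ay":0,"az":0},{"hand":-1,"dx":0.1,"dy":0.2,"dz":8.5,"ax":0,"ay":0,"az":0},{"hand":1,"dx":0.1,"dy":0.2,"dz":8.5,"ax":0,"ay":0,"az":0},{"hand":1,"dx":0.1,"dy":0.2,"dz":8.5,"ax":0,"ay":0,"az":0},{"hand":1,"dx":0.1,"dy":0.2,"dz":8.5,"ax":0,"ay":0,"az":0},{"hand":1,"dx":0.1,"dy":0.2,"dz":8.5,"ax":0,"ay":0,"az":0}]' 40; echo
python3 -m pendant '[{"hand":1,"dx":0,"dy":0,"dz":0,"ax":0,"ay":0,"az":0},{"hand":1,"dx":0,"dy":0,"dz":0,"ax":0,"ay":0,"az":0},{"hand":1,"dx":0,"dy":0,"dz":0,"ax":0,"ay":0,"az":0},{"hand":1,"dx":0,"dy":0,"dz":-4,"ax":0,"ay":0,"az":0},{"hand":1,"dx":0,"dy":0,"dz":-8,"ax":0,"ay":0,"az":0},{"hand":1,"dx":0,"dy":0,"dz":-13,"ax":0,"ay":0,"az":0},{"hand":1,"dx":0,"dy":0,"dz":-18,"ax":0,"ay":0,"az":0},{"hand":1,"dx":0,"dy":0,"dz":-20,"ax":0,"ay":0,"az":0}]' 40; echo
python3 go.py 484 -278 200 90
```

```text
clock: 9.18
eef_pos: [484.6, -53.6, 15.4]
eef_rot: [0.001, -0.008, 1.0, -0.0]
force: [-1.3, 0.2, 6.1]
width: 34.0

clock: 10.18
eef_pos: [485.2, -53.7, 217.9]
eef_rot: [0.002, -0.008, 1.0, -0.0]
force: [1.0, 0.3, -1.0]
width: 33.9

pos [485.2 -53.7 217.9] toolz [ 0.005 -0.001 -1.   ] cm [  0.47 -22.43   1.8 ] az 0.015 F [ 1.   0.3 -1. ] w 33.9 t 10.175 j [-0.11  0.11 -0.35  1.11 -0.   -0.13]
```

```bash
python3 -m pendant '[{"hand":1,"dx":0.1,"dy":-4,"dz":0,"ax":0,"ay":0,"az":0},{"hand":1,"dx":0.1,"dy":-9,"dz":0,"ax":0,"ay":0,"az":0},{"hand":1,"dx":0.1,"dy":-14,"dz":0,"ax":0,"ay":0,"az":0},{"hand":1,"dx":0.1,"dy":-19,"dz":0,"ax":0,"ay":0,"az":0},{"hand":1,"dx":0.4,"dy":-22.4,"dz":0,"ax":0,"ay":0,"az":0.015},{"hand":1,"dx":0.4,"dy":-22.4,"dz":0,"ax":0,"ay":0,"az":0.015},{"hand":1,"dx":0.4,"dy":-22.4,"dz":0,"ax":0,"ay":0,"az":0.015},{"hand":1,"dx":0.4,"dy":-22.4,"dz":0,"ax":0,"ay":0,"az":0.015}]'; echo
python3 go.py 484 -278 100 90
```

```text
clock: 11.18
eef_pos: [483.3, -276.4, 214.5]
eef_rot: [-0.0, -0.001, 1.0, 0.0]
force: [-0.8, 1.3, -0.7]
width: 33.8

pos [ 483.3 -276.4  214.5] toolz [-0.  0. -1.] cm [-0.07 -0.16 11.45] az 0.002 F [-0.8  1.3 -0.7] w 33.8 t 11.175 j [-0.52  0.24 -0.2   1.13  0.   -0.52]
```

```bash
python3 -m pendant '[{"hand":1,"dx":0,"dy":-0.1,"dz":4,"ax":0,"ay":0,"az":0},{"hand":1,"dx":0,"dy":-0.1,"dz":8,"ax":0,"ay":0,"az":0},{"hand":1,"dx":0,"dy":-0.1,"dz":11.5,"ax":0,"ay":0,"az":0},{"hand":1,"dx":0,"dy":-0.1,"dz":11.5,"ax":0,"ay":0,"az":0},{"hand":-0.2,"dx":0,"dy":-0.1,"dz":11.5,"ax":0,"ay":0,"az":0},{"hand":-0.2,"dx":0,"dy":-0.1,"dz":11.5,"ax":0,"ay":0,"az":0},{"hand":-0.2,"dx":0,"dy":-0.1,"dz":11.5,"ax":0,"ay":0,"az":0},{"hand":-0.2,"dx":0,"dy":-0.1,"dz":11.5,"ax":0,"ay":0,"az":0}]'; echo
python3 -m pendant '[{"hand":-0.2,"dx":0,"dy":0,"dz":-4,"ax":0,"ay":0,"az":0},{"hand":-0.2,"dx":0,"dy":0,"dz":-8,"ax":0,"ay":0,"az":0},{"hand":-0.2,"dx":0,"dy":0,"dz":-12,"ax":0,"ay":0,"az":0},{"hand":1,"dx":-1,"dy":5,"dz":-12,"ax":0,"ay":0,"az":0},{"hand":1,"dx":-2,"dy":10,"dz":-12,"ax":0,"ay":0,"az":0},{"hand":1,"dx":-3,"dy":15,"dz":-12,"ax":0,"ay":0,"az":0},{"hand":1,"dx":-4,"dy":20,"dz":-12,"ax":0,"ay":0,"az":0},{"hand":1,"dx":-5,"dy":25,"dz":-12,"ax":0,"ay":0,"az":0}]'; echo
python3 go.py 578.5 312 200 98
python3 - <<'E'
from station import *
import cv2,numpy as np
for n in("scene","top"):
    im=get_image(n); np.savez(n+"3.npz",**im); cv2.imwrite(f"pics/{n}3.png",im["color"])
a=cv2.imread("pics/scene3.png")[90:330,130:450]; cv2.imwrite("pics/s3.png",cv2.resize(a,None,fx=2.3,fy=2.3))
E
```

```text
clock: 12.18
eef_pos: [483.7, -278.8, 100.2]
eef_rot: [0.001, -0.0, 1.0, -0.0]
force: [0.7, 0.0, 0.7]
width: 51.3

clock: 13.18
eef_pos: [533.5, -27.0, 219.8]
eef_rot: [0.0, 0.0, 1.0, -0.0]
force: [0.9, 0.4, -0.4]
width: -0.3

pos [533.5 -27.  219.8] toolz [ 0.001 -0.    -1.   ] cm [-4.5  33.9   1.98] az -0.14 F [ 0.9  0.4 -0.4] w -0.3 t 13.175 j [-0.05  0.2  -0.24  1.13 -0.   -0.05]
```

View pics/s3.png

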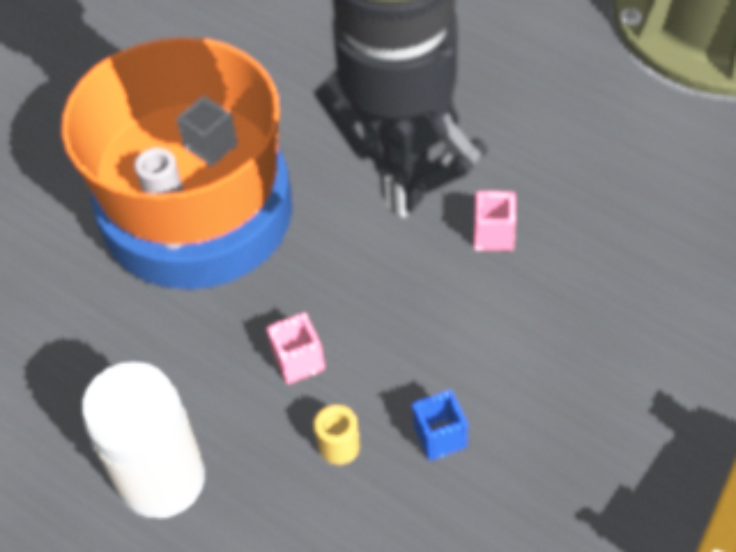

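View pics/top3.png

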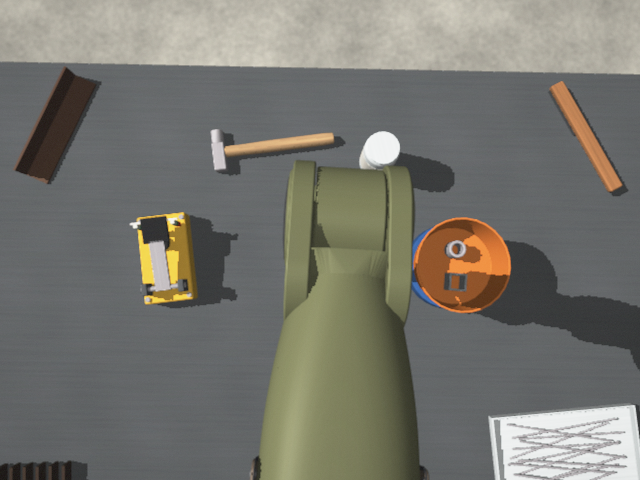

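Both offcuts stand in the bowl, the round at (457,249) and the square at (456,283) in the top view. The fingers are shut. Next I move above the pad at about (579,312).

```bash
python3 -m pendant '[{"hand":1,"dx":-0.6,"dy":5,"dz":0,"ax":0,"ay":0,"az":0},{"hand":1,"dx":-1.3,"dy":10,"dz":0,"ax":0,"ay":0,"az":0},{"hand":1,"dx":-2,"dy":15,"dz":0,"ax":0,"ay":0,"az":0},{"hand":1,"dx":-3,"dy":20,"dz":0,"ax":0,"ay":0,"az":-0.05},{"hand":1,"dx":-4,"dy":25,"dz":0,"ax":0,"ay":0,"az":-0.1},{"hand":1,"dx":-4.5,"dy":30,"dz":0,"ax":0,"ay":0,"az":-0.14},{"hand":1,"dx":-4.5,"dy":34,"dz":0,"ax":0,"ay":0,"az":-0.14},{"hand":1,"dx":-4.5,"dy":34,"dz":0,"ax":0,"ay":0,"az":-0.14}]'; echo
python3 -m pendant '[{"hand":1,"dx":0,"dy":0,"dz":0,"ax":0,"ay":0,"az":0},{"hand":1,"dx":0,"dy":0,"dz":4,"ax":0,"ay":0,"az":0},{"hand":1,"dx":0,"dy":0,"dz":6,"ax":0,"ay":0,"az":0},{"hand":1,"dx":0,"dy":0,"dz":6,"ax":0,"ay":0,"az":0},{"hand":1,"dx":0,"dy":0,"dz":6,"ax":0,"ay":0,"az":0}]' 
python3 go.py 578.5 312 115 98
python3 - <<'E'
from station import *
import cv2,numpy as np
im=get_image("scene"); np.savez("scene4.npz",**im)
cv2.imwrite("pics/s4.png",cv2.resize(im["color"][180:400,350:560],None,fx=2.6,fy=2.6,interpolation=2))
E
```

```text
clock: 14.28
eef_pos: [578.1, 313.5, 219.0]
eef_rot: [-0.0, -0.072, 0.997, 0.0]
force: [0.2, -0.1, -1.3]
width: 0.0

clock: 14.9
eef_pos: [578.9, 310.7, 160.7]
eef_rot: [0.001, -0.069, 0.998, 0.0]
force: [0.0, -0.3, 0.2]
width: -0.2
pos [578.9 310.7 160.7] toolz [ 0.001  0.    -1.   ] cm [0.03 0.13 4.57] az -0.001 F [ 0.  -0.3  0.2] w -0.2 t 14.9 j [ 0.49  0.46 -0.02  1.09 -0.    0.35]
```

View pics/s4.png

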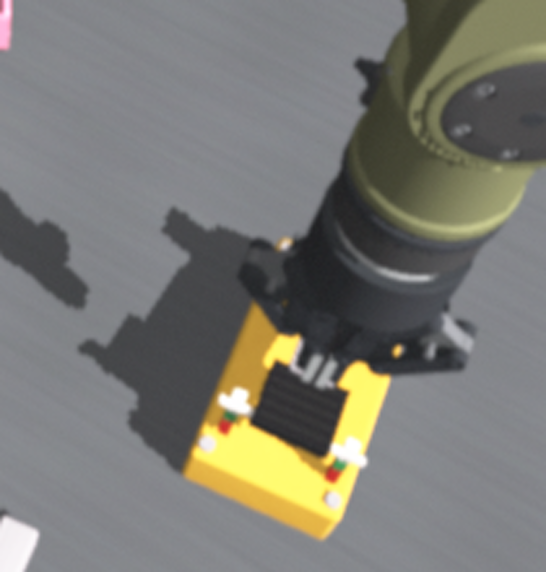

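```bash
python3 -m pendant '[{"hand":1,"dx":0,"dy":0.1,"dz":3,"ax":0,"ay":0,"az":0},{"hand":1,"dx":0,"dy":0.1,"dz":4.5,"ax":0,"ay":0,"az":0},{"hand":1,"dx":0,"dy":0.1,"dz":4.8,"ax":0,"ay":0,"az":0},{"hand":1,"dx":0,"dy":0.1,"dz":4.8,"ax":0,"ay":0,"az":0},{"hand":1,"dx":0,"dy":0.1,"dz":4.8,"ax":0,"ay":0,"az":0}]' 
python3 go.py 578.5 312 89 98
python3 -m pendant '[{"hand":1,"dx":0,"dy":0,"dz":0.2,"ax":0,"ay":0,"az":0},{"hand":1,"dx":0,"dy":0,"dz":0.4,"ax":0,"ay":0,"az":0},{"hand":1,"dx":0,"dy":0,"dz":0.6,"ax":0,"ay":0,"az":0},{"hand":1,"dx":0,"dy":0,"dz":0.7,"ax":0,"ay":0,"az":0},{"hand":1,"dx":0,"dy":0,"dz":0.7,"ax":0,"ay":0,"az":0},{"hand":1,"dx":0,"dy":0,"dz":0.7,"ax":0,"ay":0,"az":0}]' 
python3 go.py 578.5 312 89 98
```

```text
clock: 15.58
eef_pos: [578.7, 312.8, 112.5]
eef_rot: [0.001, -0.07, 0.998, 0.0]
force: [-0.5, -1.0, -0.2]
width: -0.3
pos [578.7 312.8 112.5] toolz [ 0.001  0.001 -1.   ] cm [ 0.03 -0.08  2.35] az 0.001 F [-0.5 -1.  -0.2] w -0.3 t 15.575 j [ 0.5   0.49 -0.08  1.   -0.    0.36]
clock: 16.32
eef_pos: [578.4, 312.6, 104.7]
eef_rot: [0.0, -0.07, 0.998, 0.0]
force: [1.4, 0.6, 3.6]
width: 0.2
pos [578.4 312.6 104.7] toolz [ 0.001  0.    -1.   ] cm [-0.   -0.07  1.57] az 0.001 F [1.4 0.6 3.6] w 0.2 t 16.325 j [ 0.5   0.5  -0.09  0.98 -0.    0.36]
```

Contact at the expected height, 3.6 N. Now pressing slowly to level.

```bash
python3 -m pendant '[{"hand":1,"dx":0,"dy":0,"dz":0.3,"ax":0,"ay":0,"az":0},{"hand":1,"dx":0,"dy":0,"dz":0.6,"ax":0,"ay":0,"az":0},{"hand":1,"dx":0,"dy":0,"dz":0.9,"ax":0,"ay":0,"az":0},{"hand":1,"dx":0,"dy":0,"dz":1.2,"ax":0,"ay":0,"az":0},{"hand":1,"dx":0,"dy":0,"dz":1.4,"ax":0,"ay":0,"az":0},{"hand":1,"dx":0,"dy":0,"dz":1.55,"ax":0,"ay":0,"az":0},{"hand":1,"dx":0,"dy":0,"dz":1.55,"ax":0,"ay":0,"az":0},{"hand":1,"dx":0,"dy":0,"dz":1.55,"ax":0,"ay":0,"az":0}]' 
python3 go.py 578.5 312 89 98
python3 - <<'E'
from station import *
from h import *
im=get_image("scene"); np.savez("scene5.npz",**im); im2=get_image("top");np.savez("top5.npz",**im2)
o=np.hstack([cv2.resize(im["color"][310:370,415:500],None,fx=6,fy=6,interpolation=2),cv2.resize(im["color"][90:150+60,150:270],(270,270))[:0].reshape(0,0,3) if 0 else np.zeros((360,1,3),np.uint8)])
cv2.imwrite("pics/s5.png",o)
cv2.imwrite("pics/s5full.png",im["color"])
P=cloud(im); hsv=cv2.cvtColor(im["color"],cv2.COLOR_BGR2HSV)
# pad plane: dark pixels near box, along-box coordinate
c,s=np.cos(np.radians(8)),np.sin(np.radians(8))
for nm in("scene0","scene5"):
    I=dict(np.load(nm+".npz"));Q=cloud(I);hv=cv2.cvtColor(I["color"],cv2.COLOR_BGR2HSV)
    a=(Q[...,0]-526)*c+(Q[...,1]-305)*s; b=-(Q[...,0]-526)*s+(Q[...,1]-305)*c
    m=(hv[...,2]<70)&(Q[...,2]>60)&(Q[...,2]<115)&(a>60)&(a<82)&(abs(b)<24)
    print(nm,m.sum(),np.median(a[m]),np.median(Q[...,2][m]))
E
```

```text
clock: 17.32
eef_pos: [579.3, 312.8, 89.7]
eef_rot: [0.001, -0.07, 0.998, 0.0]
force: [3.7, 0.8, 6.7]
width: -0.0
pos [579.3 312.8  89.7] toolz [ 0.003  0.001 -1.   ] cm [ 0.09 -0.07  0.07] az 0.0 F [3.7 0.8 6.7] w -0.0 t 17.325 j [ 0.5   0.51 -0.11  0.95 -0.    0.36]
scene0 311 69.74087257569107 102.66126232841144
scene5 322 70.08709203490191 82.64411482310092
```

View pics/s5.png

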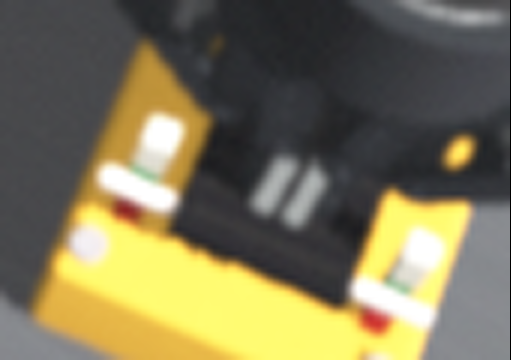

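View pics/s5full.png

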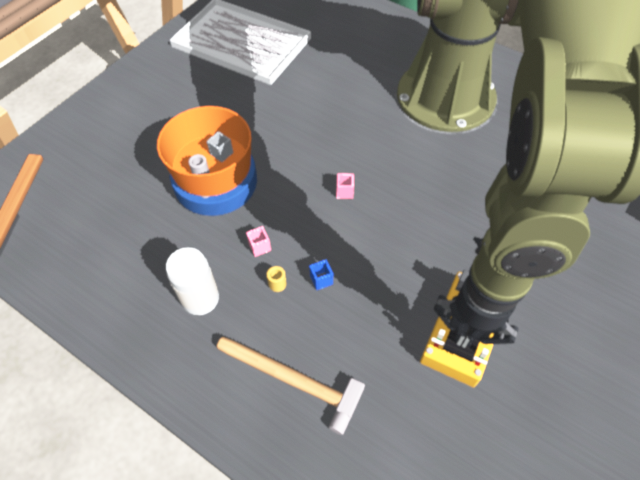

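The pad is level: the far edge is at 82.6 mm against 81 expected, with the camera reading about 1 mm high. The pointer lies over the green band with red below it. Holding for 4 s.

```bash
python3 -m pendant '[{"hand":1,"dx":0,"dy":0,"dz":0,"ax":0,"ay":0,"az":0},{"hand":1,"dx":0,"dy":0,"dz":0,"ax":0,"ay":0,"az":0},{"hand":1,"dx":0,"dy":0,"dz":0,"ax":0,"ay":0,"az":0},{"hand":1,"dx":0,"dy":0,"dz":0,"ax":0,"ay":0,"az":0},{"hand":1,"dx":0,"dy":0,"dz":0,"ax":0,"ay":0,"az":0},{"hand":1,"dx":0,"dy":0,"dz":0,"ax":0,"ay":0,"az":0},{"hand":1,"dx":0,"dy":0,"dz":0,"ax":0,"ay":0,"az":0},{"hand":1,"dx":0,"dy":0,"dz":0,"ax":0,"ay":0,"az":0}]'
python3 -m pendant '[{"hand":1,"dx":0,"dy":0,"dz":0,"ax":0,"ay":0,"az":0},{"hand":1,"dx":0,"dy":0,"dz":0,"ax":0,"ay":0,"az":0},{"hand":1,"dx":0,"dy":0,"dz":0,"ax":0,"ay":0,"az":0},{"hand":1,"dx":0,"dy":0,"dz":0,"ax":0,"ay":0,"az":0},{"hand":1,"dx":0,"dy":0,"dz":0,"ax":0,"ay":0,"az":0},{"hand":1,"dx":0,"dy":0,"dz":0,"ax":0,"ay":0,"az":0},{"hand":1,"dx":0,"dy":0,"dz":0,"ax":0,"ay":0,"az":0},{"hand":1,"dx":0,"dy":0,"dz":0,"ax":0,"ay":0,"az":0}]'
python3 -m pendant '[{"hand":1,"dx":0,"dy":0,"dz":0,"ax":0,"ay":0,"az":0},{"hand":1,"dx":0,"dy":0,"dz":0,"ax":0,"ay":0,"az":0},{"hand":1,"dx":0,"dy":0,"dz":0,"ax":0,"ay":0,"az":0},{"hand":1,"dx":0,"dy":0,"dz":0,"ax":0,"ay":0,"az":0},{"hand":1,"dx":0,"dy":0,"dz":0,"ax":0,"ay":0,"az":0},{"hand":1,"dx":0,"dy":0,"dz":0,"ax":0,"ay":0,"az":0},{"hand":1,"dx":0,"dy":0,"dz":0,"ax":0,"ay":0,"az":0},{"hand":1,"dx":0,"dy":0,"dz":0,"ax":0,"ay":0,"az":0}]'
python3 -m pendant '[{"hand":1,"dx":0,"dy":0,"dz":0,"ax":0,"ay":0,"az":0},{"hand":1,"dx":0,"dy":0,"dz":0,"ax":0,"ay":0,"az":0},{"hand":1,"dx":0,"dy":0,"dz":0,"ax":0,"ay":0,"az":0},{"hand":1,"dx":0,"dy":0,"dz":0,"ax":0,"ay":0,"az":0},{"hand":1,"dx":0,"dy":0,"dz":0,"ax":0,"ay":0,"az":0},{"hand":1,"dx":0,"dy":0,"dz":0,"ax":0,"ay":0,"az":0},{"hand":1,"dx":0,"dy":0,"dz":0,"ax":0,"ay":0,"az":0},{"hand":1,"dx":0,"dy":0,"dz":0,"ax":0,"ay":0,"az":0}]'
python3 - <<'E'
from station import *
from h import *
im=get_image("scene"); np.savez("scene6.npz",**im); t=get_image("top")
a=cv2.resize(im["color"][90:220,150:280],(390,390)); b=cv2.resize(im["color"][305:370,415:480],(390,390))
cv2.imwrite("pics/s6.png",np.hstack([a,b])); cv2.imwrite("pics/top6.png",t["color"])
c,s=np.cos(np.radians(8)),np.sin(np.radians(8))
Q=cloud(im);hv=cv2.cvtColor(im["color"],cv2.COLOR_BGR2HSV)
A=(Q[...,0]-526)*c+(Q[...,1]-305)*s; b=-(Q[...,0]-526)*s+(Q[...,1]-305)*c
m=(hv[...,2]<70)&(Q[...,2]>60)&(Q[...,2]<115)&(A>60)&(A<82)&(abs(b)<24)
print(m.sum(),np.median(Q[...,2][m]), read_state()["force"])
E
```

```text
clock: 18.42
eef_pos: [579.3, 312.8, 89.7]
eef_rot: [0.001, -0.07, 0.998, 0.0]
force: [4.0, -0.3, 7.3]
width: -0.3
clock: 19.42
eef_pos: [579.3, 312.8, 89.7]
eef_rot: [0.001, -0.07, 0.998, 0.0]
force: [4.1, 0.2, 6.4]
width: 0.1
clock: 20.42
eef_pos: [579.3, 312.8, 89.7]
eef_rot: [0.001, -0.07, 0.998, 0.0]
force: [4.4, -0.3, 7.4]
width: 0.2
clock: 21.42
eef_pos: [579.3, 312.8, 89.7]
eef_rot: [0.001, -0.07, 0.998, 0.0]
force: [5.3, -0.7, 7.1]
width: 0.1
319 82.74617095557348 [ 4.51663948 -0.68230466  7.58512884]
```

View pics/s6.png

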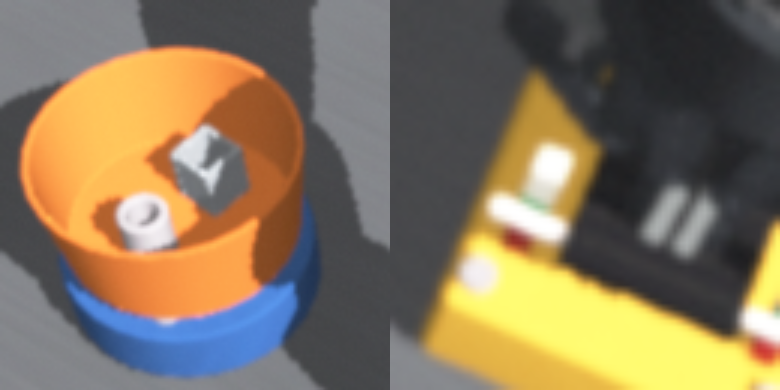

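View pics/top6.png

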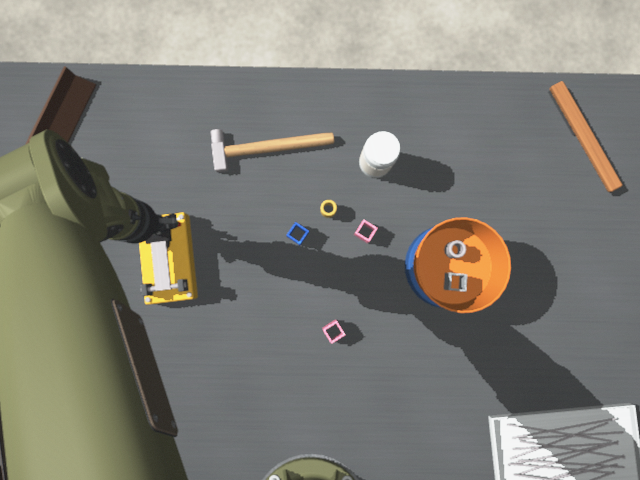

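Both offcuts are still in the bowl, at (456,249) and (456,283) in the top view. The collar (329,208), canister (380,155) and hammer (270,147) are where they started. The paddle is level and has been steady for over 4 s at about 7 N. Handing in while still pressing.

```bash
python3 -c "
from station import *
print(hand_in()); s=read_state(); print(s['clock'],s['force'],s['eef_pos'])"
```

```text
the job is handed in; nothing more can be done
None
the job is handed in; nothing more can be done
```

I dropped the round and square offcuts into the orange bowl. Then I pressed the paddle to its middle position, held it for just over 4 s, and handed the job in at about 21.5 s while still pressing.

The last checks before handing in:
- **Offcuts:** both camera views show the two offcuts inside the bowl, below the rim and let go.
- **Paddle:** the face near the pad's free edge measured 82.7 mm against 81 mm when level. The same camera had read about 1 mm high with the paddle released, so I judged it level. The pointer lay over the green band.
- **Push:** it held steady at about 7 N vertically, a little under the 8 N given for the middle position. There was also 4–5 N sideways.
- **Bystanders:** the brass collar, canister and hammer showed no visible shift in the images.

One move was refused because a row lacked some keys; nothing had moved, and I reissued it. No checks failed. The two cameras disagreed by 2–6 mm on positions, so I used values between them. The state could not be read after hand-in, so the final second is unconfirmed.

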